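Press the sensor cartridge flush into the sloping receiver

TASK

Pick up the blue sensor cartridge from the table, find the recess in the sloping receiver by feel, and press the cartridge in, window outwards, until it is fully home with its face flush with the rim all round, then let go. Press gently, without ramming it, and leave the small loose things nearby where they are.

Things in the scene. Friction and masses are not known exactly. Their poses are not given: they have to be found in the camera images.
- cartridge_center (a point): Centre of the loose sensor cartridge: a solid blue block 54 x 36 x 16 mm (its x, y, z) with a small dark window in the middle of its flat top face (+z), 120 to 200 g. It lies flat on the table, window up; grasp it across its 36 mm width (y). Either way round fits the recess (half turn about z).
- recess_mid (a point): Reference point fixed to the sloping receiver, in the plane of the recess's rim, 70 mm above the table. z points straight out of the recess, leaning 32 degrees from vertical towards the low front side; x runs up the slope, y level across it. The recess is centred on this point in x, but anywhere from -8 to 8 mm from it along y (see cradle).
- cradle: The receiver's sloping steel cradle, same origin and axes as recess_mid. On it sits a bright aluminium block, 84 (x) by 80 (y) mm, with the open recess, 58 x 40 mm: 2 mm of play all round the cartridge. The block was left anywhere from -8 to 8 mm along y, which is not reported: feel or look for it. It is stiff and stays there. Beside it all is lower than the rim by 15 mm or more.
- seat_stop (a point): Point 16 mm below recess_mid, axes alike: the level where the floor of the recess, a flat friction-held seat, comes to its stop. At first the seat stands 5 mm below the rim, so a cartridge laid in the mouth stays 11 mm proud. It gives way under about 8 N, does not spring back, and at the stop the cartridge's face is flush with the rim.
- lens_box_center (a point): Centre of a small pink octagonal optic box, 38 x 42 x 19 mm, loose bystander.
- clamp_fork_center (a point): Centre of a silvery flat clamping fork, 24 x 60 x 8 mm, lying loose, bystander.
- steel_post_center (a point): Centre of a loose steel post, 12 mm thick and 75 mm long, lying on the table, bystander.
- cartridge: The same cartridge; origin in the middle of its underside, axes as above.
- receiver: The receiver's dark steel foot, 118 x 104 x 10 mm, bolted to the table; origin on the table straight below the reference point of the recess, x towards the high back side, z up.
Things that resemble listed ones, but are neither listed nor needed, are in the scene too. Of the things like the cartridge, leave any that is turquoise; of the rest the larger one is meant.

How it is judged:
By the outcome, as a careful person would: the job done as asked, in the order asked, and still so for the second after the job is handed in, with the robot touching nothing.
It also fails if it takes over 42 s, if anything falls off the work surface, if the arm or the gripper's body presses on something with over 40 N, if the wrist force passes 120 N, or if a joint passes its speed limit or range.

ROBOT

A 6-joint arm with a two-finger parallel gripper is mounted at the origin on a cart in front of the work surface, level with it; the furniture and walls round the work are solid. World frame = base frame: x ahead of the robot, y to its left, z up, the work surface at z = 0. Lengths are in m, angles in rad, forces in N, time in s.
With the tool pointing down it reaches from about 0.35 to 0.8 m from the base axis. Payload 7.3 kg.
Tool frame: the origin (TCP) lies at the very end of the fingers, on their centre line; the grasp point (between the pads) lies 19 mm behind it; z points along the fingers, y is the line along which they close (so a half turn about z gives the same grasp; the last joint's range is limited). The gripper opens to 85 mm and grips with 20 to 120 N. Pads are 22 mm wide; open, the fingers measure 114 mm over their backs; the gripper's body (76 mm by 85 mm) begins 54 mm behind the grasp point. The pads swing forward as they close: fully open they stand 13 mm farther back than shut.
Start: joints at [-1.366, 0.342, 1.524, -0, 1.275, -0.146], TCP at [0.18, -0.493, 0.231] pointing down, gripper open.
Joint ranges: [-2.53, 2.53], [-0.77, 2.02], [0.04, 2.7], [-1, 4.14], [0.28, 2.66], [-3.11, 3.11]. Speed limits (rad/s): [2.57, 2.57, 3.14, 3.14, 3.14, 3.14].

INTERFACE

Orientations are given as a unit quaternion [w, x, y, z].
In Python, from cell import arm gives the robot as it stands.
- The arm moves only by the tool jog_arm, never from a script. Its argument "series" is a list that holds one entry, the list of rows, each a list of 6 numbers: the shift along the world's x, y, z in m, then the turn, a rotation vector about the world's x, y, z in rad. A call has 1 to 5 rows; each row shifts and turns the commanded pose from where the row before left it; what a row does not reach is not made up. A row lasts 1/8 s, in which the tool goes at most 62.5 mm and 10.7 degrees, less where a joint would pass 70% of its speed; a pose out of reach is approached as far as the arm can. A call with a gripper value outside its range is refused whole. "grip" is the opening, from -1 (shut) to 1 (fully open), so that 0 is half open, set as the call begins (left out, the last holds). The fingers move at their own pace and stop on an object; the grip force is fixed at half the most. Time passes only in rows, so rows that do not move let the fingers close. It gives the time, the measured TCP pose, the force, the opening and the grip force at its end, in the units of the state.
- arm.observe(): the state, without advancing time (a new reading comes with each control period).
- arm.grab_frame(name): name is "scene" or "top"; returns the picture (420x560x3 uint8, blue, green, red); there is no depth.
- arm.camera_params(name): a dict with "fx", "fy", "cx", "cy" (pixels), "eye" and "orientation" of the camera in the world. Camera axes: x right, y down, z forward; pixel columns grow to the right and rows downward; lengths in m; the calibration is good to about 2 mm. A picture is of the moment at which its call begins. camera_params takes no time and is no camera call.
- arm.sign_off(): hands the job in; it is judged then, once.
The state is a dict: "time_s": time; "joints": joint angles; "joint_vel": joint speeds; "joint_efforts": joint torques, N m; "tcp_pos": TCP position; "orientation": TCP orientation; "contact_force": force on the tool from outside, world axes, zero at the start; "moment": the same for the moment, N m; "width": opening from 0.0 (shut) to 1.0 (fully open); "grip_force": force on a finger pad.
Only numpy, scipy, OpenCV 4.12 (cv2) and the standard library are available. Lean on these libraries where they do the work, as an engineer would, in place of code of your own. Each camera call takes 0.05 s, during which the arm holds its last target. There are 200 camera calls.

## Working session

There is one attempt and no reset: what is moved stays moved. The work goes in short steps, Python scripts to look and compute and a tool call to move; the robot and the scene stay as the last step left them, time stands still between calls to the robot, and variables do not carry over. Pictures are saved under pics/ and viewed, at most 10 in all, crops included, and the job is handed in when it is done.

Besides the shell and the picture viewer there is one more tool, called after "Emit:" by a JSON object that holds its "api" and its "payload", one argument or row to a line. jog_arm: Moves the arm, as the interface text tells. Its arguments: {"type":"object","properties":{"series":{"type":"array"},"grip":{"type":"number"}},"required":["series"]}

```bash
mkdir -p pics
python3 - <<'E'
from cell import arm
import cv2
for n in("scene","top"):
    cv2.imwrite(f"pics/{n}0.png",arm.grab_frame(n)); print(arm.camera_params(n))
print(arm.observe())
E
```

```text
{'fx': 520.0164809315364, 'fy': 520.0164809315364, 'cx': 280.3106053675823, 'cy': 207.73795750829947, 'eye': array([ 0.037901  , -0.85500909,  0.53438212]), 'orientation': array([-0.51562486,  0.81455311, -0.22315908,  0.14434076])}
{'fx': 470.81459915794636, 'fy': 470.81459915794636, 'cx': 280.1095969176099, 'cy': 214.79399637917982, 'eye': array([ 0.47699054, -0.01332508,  0.92694505]), 'orientation': array([-0.01655112,  0.7093803 , -0.70410069,  0.02734724])}
{'time_s': 0.1, 'joints': array([-1.36601500e+00,  3.42666872e-01,  1.52490188e+00,  3.59416081e-07,
        1.27539093e+00, -1.46000409e-01]), 'joint_vel': array([-0.00170898, -0.00287794, -0.00413941,  0.00017933,  0.00069217,
       -0.00059871]), 'joint_efforts': array([ 1.35235525e-03, -4.34449375e+01, -2.46491182e+01, -2.09892623e-04,
        4.62045515e-03, -3.21200027e-07]), 'tcp_pos': array([ 0.18035668, -0.4926806 ,  0.23069512]), 'orientation': array([-6.83224357e-04,  9.84658189e-01,  1.74492931e-01, -1.99140996e-05]), 'contact_force': array([ 0.18434334, -0.12470742, -0.19748098]), 'moment': array([ 0.04271079, -0.02019217, -0.04490149]), 'grip_force': 0.0, 'width': 1.000235870087913}
```

View pics/scene0.png

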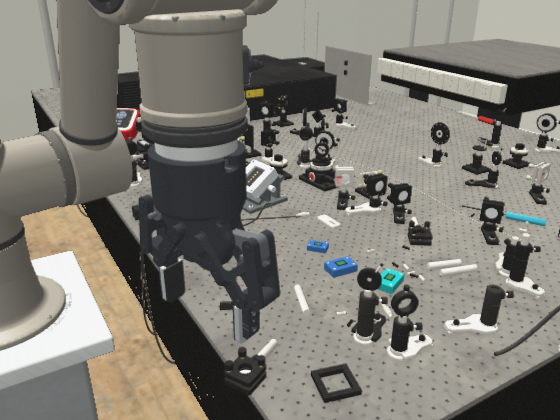

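View pics/top0.png

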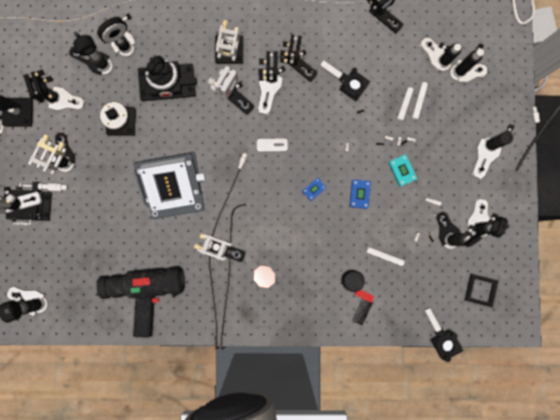

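The top view shows the large blue cartridge at about (360,194), the small blue decoy at (314,189), the turquoise one at (403,170) and the receiver at (168,186). The pink box is at (264,276), with white bars near (272,145) and (385,257). Next I measure the cartridge and receiver.

```bash
cat > h.py <<'E'
import numpy as np, cv2
from scipy.spatial.transform import Rotation as R
from cell import arm
def q2R(q): return R.from_quat(np.r_[q[1:],q[0]])
def ray(n,u,v):
    p=arm.camera_params(n); d=q2R(p['orientation']).apply([(u-p['cx'])/p['fx'],(v-p['cy'])/p['fy'],1]); return np.array(p['eye']),d
def at_z(n,u,v,z):
    e,d=ray(n,u,v); return e+d*(z-e[2])/d[2]
def proj(n,P):
    p=arm.camera_params(n); c=q2R(p['orientation']).inv().apply(np.atleast_2d(P)-p['eye'])
    return np.c_[c[:,0]/c[:,2]*p['fx']+p['cx'],c[:,1]/c[:,2]*p['fy']+p['cy']]
E
python3 - <<'E'
from h import *
t=cv2.imread('pics/top0.png'); s=cv2.imread('pics/scene0.png')
hsv=cv2.cvtColor(t,cv2.COLOR_BGR2HSV)
m=cv2.inRange(hsv,(102,120,60),(125,255,255)); m=cv2.morphologyEx(m,cv2.MORPH_CLOSE,np.ones((7,7)))
for c in cv2.findContours(m,0,2)[0]:
    if cv2.contourArea(c)<60: continue
    b=cv2.boxPoints(cv2.minAreaRect(c)); P=np.array([at_z('top',*p,.016) for p in b])
    e=[P[1]-P[0],P[2]-P[1]]
    print(cv2.minAreaRect(c),P.mean(0).round(4),[(round(np.linalg.norm(x),4),round(np.degrees(np.arctan2(x[1],x[0])),1)) for x in e])
print(at_z('top',168,186,.07))
a=cv2.resize(t[140:230,120:220],None,fx=5,fy=5,interpolation=2)
b=cv2.resize(s[150:220,230:300],(0,0),fx=4,fy=4,interpolation=2)
o=np.zeros((450,790,3),np.uint8);o[:450,:500]=a;o[:280,510:790]=b
cv2.imwrite('pics/z1.png',o)
E
```

```text
((359.7425842285156, 193.5742645263672), (18.109676361083984, 26.866004943847656), 5.710593223571777) [ 0.5764 -0.182   0.016 ] [(np.float64(0.0527), np.float64(-5.8)), (np.float64(0.0354), np.float64(-95.2))]
((313.69415283203125, 188.97650146484375), (13.015828132629395, 20.174531936645508), 49.398704528808594) [ 0.5846 -0.0921  0.016 ] [(np.float64(0.0396), np.float64(-48.9)), (np.float64(0.0254), np.float64(-139.3))]
[0.58131664 0.17864926 0.07      ]
```

View pics/z1.png

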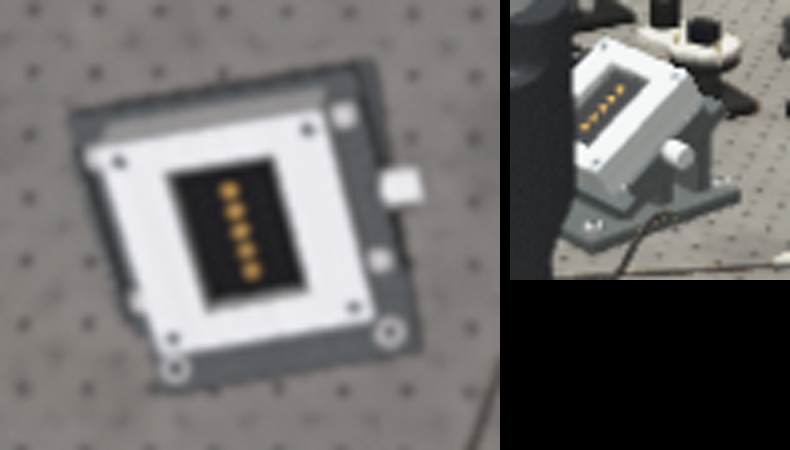

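The zoom shows the bright block with its high side towards the picture top. Its corners are at about (95,150), (322,108), (375,318), (160,355), and the recess corners at (166,173), (272,156), (308,288), (208,308). I fit the pose to these.

```bash
cat >> h.py <<'E'
T=np.radians(32)
def axes(yaw):
    c,s=np.cos(yaw),np.sin(yaw)
    h=np.array([c,s,0]); z=np.array([0,0,1.])
    ex=np.cos(T)*h+np.sin(T)*z; ez=-np.sin(T)*h+np.cos(T)*z
    return np.c_[ex,np.cross(ez,ex),ez]
def rect(a,b): return np.array([[a,b,0],[a,-b,0],[-a,-b,0],[-a,b,0]])/2
E
python3 - <<'E'
from h import *
from scipy.optimize import least_squares
t=cv2.imread('pics/top0.png')
B=np.array([[95,150],[322,108],[375,318],[160,355]],float);Q=np.array([[166,173],[272,156],[308,288],[208,308]],float)
f=lambda Z:(Z+.5)/5-.5+[120,140]
g=cv2.cvtColor(cv2.resize(t[140:230,120:220],None,fx=5,fy=5,interpolation=2),6)
ref=cv2.cornerSubPix(g,np.vstack([B,Q]).astype(np.float32).reshape(-1,1,2),(14,14),(-1,-1),(3,50,.01)).reshape(-1,2)
print(ref.round(0).tolist())
for name,pts in(("eye",np.vstack([B,Q])),("sub",ref.astype(float))):
  for sel in (range(8),range(4),range(4,8)):
    sel=list(sel)
    M=np.vstack([rect(.084,.080),rect(.058,.040)])[sel]; ob=f(pts)[sel]
    r=least_squares(lambda p:(proj('top',M@axes(p[2]).T+[p[0],p[1],.07])-ob).ravel(),[.58,.18,.1],loss='soft_l1')
    print(name,r.x.round(4),np.degrees(r.x[2]).round(2),np.abs(r.fun).round(2))
# foot centre
F=np.array([[70,112],[375,62],[423,348],[160,392]],float)
G=np.array([at_z('top',*p,.01) for p in f(F)]);print(G.mean(0),G)
E
```

```text
[[83.0, 160.0], [324.0, 117.0], [375.0, 319.0], [165.0, 362.0], [166.0, 173.0], [272.0, 156.0], [307.0, 290.0], [206.0, 310.0]]
eye [0.5805 0.1798 0.1858] 10.65 [0.44 0.34 0.47 0.25 0.24 0.39 0.34 0.24 0.62 0.27 0.25 0.75 0.89 1.35
 0.48 1.15]
eye [0.5801 0.1798 0.1859] 10.65 [0.42 0.15 0.49 0.44 0.26 0.21 0.32 0.06]
eye [0.5812 0.1797 0.188 ] 10.77 [0.62 0.62 0.25 1.15 0.94 0.96 0.42 0.8 ]
sub [0.579  0.1798 0.1993] 11.42 [2.63 1.25 1.28 0.97 0.02 0.08 0.43 0.67 0.77 0.67 0.03 0.12 1.26 1.6
 0.03 1.71]
sub [0.5776 0.1798 0.2104] 12.05 [2.4  0.2  1.59 0.41 0.14 0.38 0.23 0.25]
sub [0.5807 0.18   0.1788] 10.24 [0.63 0.57 0.24 0.91 0.92 0.93 0.38 0.61]
[0.59025696 0.18625016 0.01      ] [[0.63522421 0.26014903 0.01      ]
 [0.65617517 0.14153854 0.01      ]
 [0.54379785 0.12083712 0.01      ]
 [0.52583059 0.22247593 0.01      ]]
```

Emit:
{"api": "jog_arm", "payload": {
  "series": [
    [[0.0396, 0.0311, 0, 0, 0, -0.045], [0.0396, 0.0311, 0, 0, 0, -0.045], [0.0396, 0.0311, 0, 0, 0, -0.045], [0.0396, 0.0311, 0, 0, 0, -0.045], [0.0396, 0.0311, 0, 0, 0, -0.045]]
  ],
  "grip": 0.35
}}

```text
time_s: 0.72
tcp_pos: [0.3795, -0.3363, 0.2311]
orientation: [-0.0, 0.998, 0.062, -0.0]
contact_force: [0.5, -1.4, 0.7]
width: 0.674
grip_force: 0.0
```

Emit:
{"api": "jog_arm", "payload": {
  "series": [
    [[0.0396, 0.0311, 0, 0, 0, -0.045], [0.0396, 0.0311, 0, 0, 0, -0.045], [0.0396, 0.0311, 0, 0, 0, -0.045], [0.0396, 0.0311, -0.02, 0, 0, -0.045], [0.0396, 0.0311, -0.02, 0, 0, -0.045]]
  ]
}}

```text
time_s: 1.35
tcp_pos: [0.5776, -0.1808, 0.1906]
orientation: [0.0, 0.999, -0.05, -0.0]
contact_force: [-0.3, 0.1, -0.7]
width: 0.674
grip_force: 0.0
```

Emit:
{"api": "jog_arm", "payload": {
  "series": [
    [[0, 0, -0.04, 0, 0, 0], [0, 0, -0.04, 0, 0, 0], [0, 0, -0.03, 0, 0, 0], [0, 0, 0, 0, 0, 0], [0, 0, 0, 0, 0, 0]]
  ]
}}

```text
time_s: 1.98
tcp_pos: [0.5771, -0.1824, 0.0824]
orientation: [0.0, 0.999, -0.05, 0.001]
contact_force: [0.0, 0.0, 1.5]
width: 0.673
grip_force: 0.0
```

Run:
```python
from h import *
o=arm.observe();print(o['time_s'],o['tcp_pos'],o['joints'],o['width'],o['contact_force'])
m=q2R(o['orientation']).as_matrix();print(m.round(4),np.degrees(np.arctan2(m[1,0],m[0,0])))
a=arm.grab_frame('scene');b=arm.grab_frame('top')
cv2.imwrite('pics/s1.png',a);cv2.imwrite('pics/t1.png',b)
u=proj('scene',[.5764,-.182,.016])[0].astype(int);print(u)
r=proj('scene',[.58,.18,.07])[0].astype(int);print(r)
f=lambda i,c,k,s:cv2.resize(i[c[1]-k:c[1]+k,c[0]-k:c[0]+k],(s,s),interpolation=2)
cv2.imwrite('pics/z2.png',np.hstack([f(a,u,50,395),f(a,r,45,395)]))
```

```text
1.975 [ 0.57706125 -0.18235662  0.08240091] [-4.32608092e-01  6.31168182e-01  1.48170093e+00 -1.11460677e-04
  1.02726517e+00  1.23750982e+00] 0.6726533039949657 [0.01397109 0.02330205 1.53115966]
[[ 9.951e-01 -9.910e-02  1.300e-03]
 [-9.910e-02 -9.951e-01 -7.000e-04]
 [ 1.300e-03  6.000e-04 -1.000e+00]] -5.687387090693065
[340 262]
[252 175]
```

View pics/z2.png

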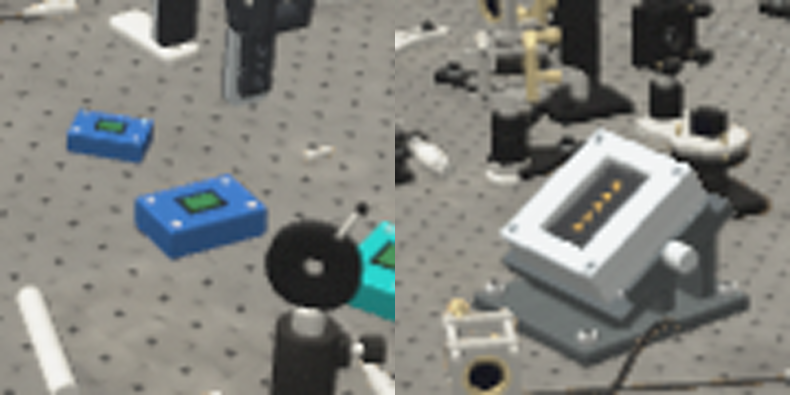

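The scene crop shows the cartridge's top face with corners at about (136,210), (226,176), (266,209), (172,232). In the right half, the recess corners are at about (625,155), (673,176), (600,248), (549,222).

Run:
```python
from h import *
from scipy.optimize import least_squares
C=(np.array([[136,210],[226,176],[266,209],[172,232]])+.5)/3.95-.5+[290,212]
P=np.array([at_z('scene',*p,.016) for p in C]);print(P.mean(0),P.round(4).tolist())
print('pred cart px', ((proj('scene',np.array([.5764,-.182,.016])+rect(.054,.036)@R.from_euler('z',-5.5,degrees=True).as_matrix().T)-[290,212])*3.95).round(0).tolist())
k=395/90
Q=(np.array([[600,133],[708,180],[605,275],[503,230],[625,155],[673,176],[600,248],[549,222]])-[395,0]+.5)/k-.5+[207,130]
M=np.vstack([rect(.084,.080),rect(.058,.040)])
r=least_squares(lambda p:(proj('scene',M@axes(p[2]).T+[p[0],p[1],.07])-Q).ravel(),[.58,.18,.18],loss='soft_l1')
print(r.x,np.degrees(r.x[2]),r.fun.round(2))
for q in([.5805,.1798,np.radians(10.5)],r.x):
  X=(proj('scene',M@axes(q[2]).T+[q[0],q[1],.07])-[207,130]+.5)*k-.5+[395,0]; print(X.round(0).tolist())
```

```text
[ 0.57368201 -0.18520559  0.016     ] [[0.545, -0.1722, 0.016], [0.6019, -0.1685, 0.016], [0.5995, -0.2031, 0.016], [0.5483, -0.197, 0.016]]
pred cart px [[227.0, 171.0], [267.0, 206.0], [170.0, 231.0], [132.0, 195.0]]
[0.58603696 0.17639001 0.19221658] 11.013198554148934 [ 2.78 -0.84 -0.47 -2.88  0.11  0.5   2.56  0.86 -1.17 -0.08 -1.47 -0.45
 -0.54  0.21  0.64  1.29]
[[602.0, 129.0], [694.0, 168.0], [592.0, 277.0], [503.0, 233.0], [609.0, 155.0], [655.0, 174.0], [585.0, 249.0], [540.0, 227.0]]
[[612.0, 129.0], [706.0, 167.0], [606.0, 277.0], [514.0, 234.0], [620.0, 155.0], [667.0, 174.0], [598.0, 249.0], [552.0, 228.0]]
```

Emit:
{"api": "jog_arm", "payload": {
  "series": [
    [[-0.0015, -0.001, -0.03, 0, 0, 0], [0, 0, -0.03, 0, 0, 0], [0, 0, -0.014, 0, 0, 0], [0, 0, 0, 0, 0, 0], [0, 0, 0, 0, 0, 0]]
  ]
}}

```text
time_s: 2.7
tcp_pos: [0.5759, -0.1835, 0.0087]
orientation: [0.0, 0.999, -0.05, 0.001]
contact_force: [-0.6, 0.7, 0.3]
width: 0.677
grip_force: 0.0
```

Run:
```python
from h import *
print(arm.observe()['tcp_pos'],arm.observe()['contact_force'])
a=arm.grab_frame('scene')
cv2.imwrite('pics/z3.png',cv2.resize(a[200:300,280:420],None,fx=5,fy=5,interpolation=2))
```

```text
[ 0.57588048 -0.18345176  0.00871428] [-0.60775609  0.71462135  0.26988161]
```

View pics/z3.png

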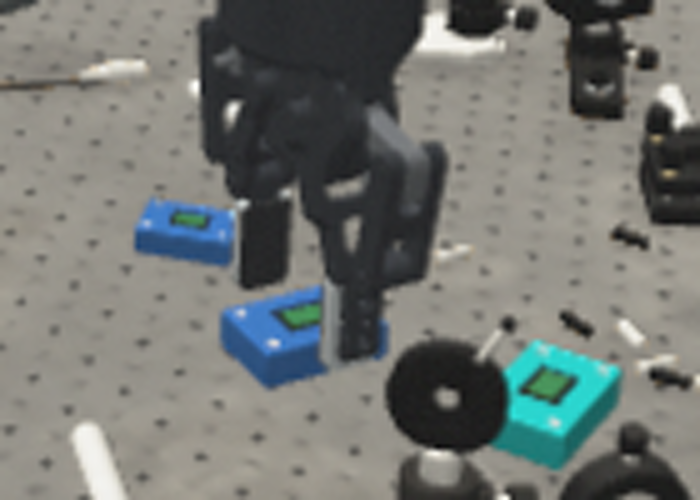

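The near finger's tip is at about (322–382, 360) and the cartridge's lower front edge runs (272,387) to (388,352). The finger looks a few mm too far in +x, so I quantify it.

Run:
```python
from h import *
f=lambda u,v:((u+.5)/5-.5+280,(v+.5)/5-.5+200)
for n,p,z in[('front bot',(272,387),0),('right bot',(388,352),0),('left top',(222,313),.016),('front top',(270,345),.016),('left bot',(224,347),0)]:
    print(n,at_z('scene',*f(*p),z).round(4))
o=arm.observe();m=q2R(o['orientation']).as_matrix();t=o['tcp_pos']
for dz in(0,-.004,-.008):
  X=np.array([t+m@np.array(v) for v in[(-.011,.0285,dz),(.011,.0285,dz),(-.011,.0425,dz),(.011,.0425,dz),(-.011,-.0285,dz),(.011,-.0285,dz)]])
  print(dz,((proj('scene',X)-[280,200]+.5)*5-.5).round(0).tolist())
```

```text
front bot [ 0.5516 -0.1964  0.    ]
right bot [ 0.6047 -0.199   0.    ]
left top [ 0.5504 -0.1644  0.016 ]
front top [ 0.5526 -0.1924  0.016 ]
left bot [ 0.5523 -0.1641  0.    ]
0 [[319.0, 377.0], [369.0, 364.0], [339.0, 396.0], [390.0, 382.0], [242.0, 305.0], [291.0, 293.0]]
-0.004 [[319.0, 368.0], [370.0, 355.0], [339.0, 387.0], [390.0, 373.0], [243.0, 296.0], [291.0, 284.0]]
-0.008 [[320.0, 359.0], [371.0, 346.0], [340.0, 378.0], [391.0, 364.0], [243.0, 288.0], [292.0, 275.0]]
```

Emit:
{"api": "jog_arm", "payload": {
  "series": [
    [[0, 0.001, -0.0065, 0, 0, 0], [0, 0, 0, 0, 0, 0]]
  ]
}}

```text
time_s: 3.0
tcp_pos: [0.5747, -0.1818, 0.0006]
orientation: [-0.0, 0.999, -0.05, -0.0]
contact_force: [-0.1, -0.4, 0.0]
width: 0.678
grip_force: 0.0
```

Emit:
{"api": "jog_arm", "payload": {
  "series": [
    [[0, 0, 0, 0, 0, 0], [0, 0, 0, 0, 0, 0], [0, 0, 0, 0, 0, 0], [0, 0, 0, 0, 0, 0]]
  ],
  "grip": -1
}}

```text
time_s: 3.5
tcp_pos: [0.5752, -0.1822, 0.0013]
orientation: [0.0, 0.999, -0.05, 0.0]
contact_force: [-0.4, 0.4, 4.9]
width: 0.407
grip_force: 60.9
```

Emit:
{"api": "jog_arm", "payload": {
  "series": [
    [[0, 0, 0.02, 0, 0, 0], [0, 0, 0.045, 0, 0, 0.071], [0, 0, 0.045, 0, 0, 0.071], [0, 0, 0.045, 0, 0, 0.071], [0, 0, 0, 0, 0, 0.071]]
  ]
}}

```text
time_s: 4.12
tcp_pos: [0.5767, -0.1828, 0.1596]
orientation: [0.002, 0.996, 0.093, 0.003]
contact_force: [-0.2, 0.1, -1.6]
width: 0.406
grip_force: 60.4
```

Emit:
{"api": "jog_arm", "payload": {
  "series": [
    [[-0.002, 0.0445, 0, 0.0204, -0.1098, 0], [-0.002, 0.0445, 0, 0.0204, -0.1098, 0], [-0.002, 0.0445, 0, 0.0204, -0.1098, 0], [-0.002, 0.0445, 0, 0.0204, -0.1098, 0], [-0.002, 0.0445, 0, 0.0204, -0.1098, 0]]
  ]
}}

```text
time_s: 4.75
tcp_pos: [0.5641, 0.0414, 0.1557]
orientation: [-0.025, 0.957, 0.088, 0.276]
contact_force: [1.3, 0.9, -1.2]
width: 0.401
grip_force: 60.4
```

Emit:
{"api": "jog_arm", "payload": {
  "series": [
    [[-0.001, 0.0445, 0, 0, 0, 0], [-0.001, 0.0445, 0, 0, 0, 0], [-0.001, 0.0445, 0, 0, 0, 0], [0, 0, 0, 0, 0, 0], [0, 0, 0, 0, 0, 0]]
  ]
}}

```text
time_s: 5.38
tcp_pos: [0.5614, 0.1739, 0.1552]
orientation: [-0.025, 0.957, 0.089, 0.274]
contact_force: [0.7, -0.7, -0.5]
width: 0.402
grip_force: 60.5
```

```bash
cat >> h.py <<'E'
YAW=np.radians(10.5); A=axes(YAW); RC=np.array([.583,.178,.07])
def loc(o):  # tool in receiver frame: underside-of-cartridge guess, orientation error (rotvec, world)
    m=q2R(o['orientation']).as_matrix(); W=A@np.diag([1,-1,-1])
    err=R.from_matrix(W@m.T).as_rotvec()
    return m,err,(A.T@(o['tcp_pos']-RC))*1e3
E
python3 - <<'E'
from h import *
o=arm.observe();m,e,l=loc(o);print(o['time_s'],o['tcp_pos'].round(4),o['joints'].round(2),'err rotvec',e.round(4),'local mm',l.round(1),o['width'],o['contact_force'].round(2))
a=arm.grab_frame('scene');b=arm.grab_frame('top')
c=proj('scene',o['tcp_pos'])[0].astype(int);d=proj('top',o['tcp_pos'])[0].astype(int);print(c,d)
x0,y0=c[0]-60,c[1]-30
x1,y1=d[0]-60,d[1]-50
print(x0,y0,x1,y1)
cv2.imwrite('pics/z4.png',np.hstack([cv2.resize(i[y:y+100,x:x+110],(396,360),interpolation=2) for i,x,y in((a,x0,y0),(b,x1,y1))]))
E
```

```text
5.375 [0.5614 0.1739 0.1552] [0.16 0.32 1.96 0.03 0.31 1.52] err rotvec [ 0.0011 -0.0015 -0.0023] local mm [26.5 -0.1 83.9] 0.4021357336293245 [ 0.71 -0.75 -0.51]
[245 143] [159 191]
185 113 99 141
```

View pics/z4.png

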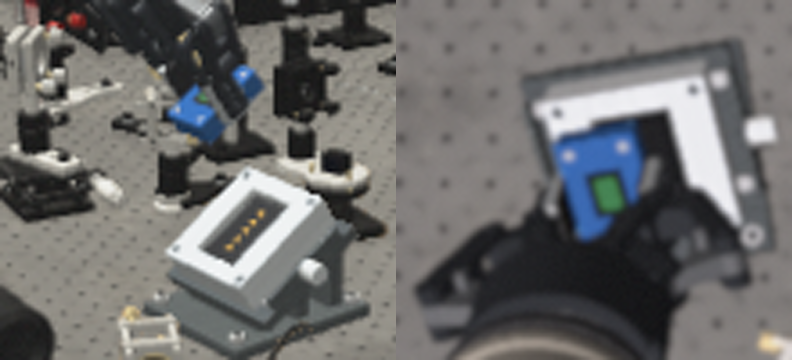

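The crops show the cartridge held squarely across its width, window outwards, and hovering over the receiver. Joint 5 is close to its limit, so I check the kinematics before lowering.

```bash
cat > k.py <<'E'
from h import *
from scipy.optimize import fsolve
S=[([.342666872,1.52490188,1.27539093],(.18035668,-.4926806,.23069512)),([.631168182,1.48170093,1.02726517],(.57706125,-.18235662,.08240091))]
o=arm.observe();S.append((o['joints'][[1,2,4]],o['tcp_pos']))
M=[];y=[]
for (a,b,c),p in S:
    s=a+b;f=s+c
    M+=[[1,0,np.sin(a),np.sin(s),np.sin(f)],[0,1,np.cos(a),np.cos(s),np.cos(f)]]; y+=[np.hypot(p[0],p[1]),p[2]]
K,res,rk,sv=np.linalg.lstsq(np.array(M),np.array(y),rcond=None)
print('K',K.round(4),'resid',(np.array(M)@K-y).round(5),rk)
def ik(p,f):
    r=np.hypot(p[0],p[1])
    q=fsolve(lambda q:[K[0]+K[2]*np.sin(q[0])+K[3]*np.sin(q[0]+q[1])+K[4]*np.sin(f)-r,K[1]+K[2]*np.cos(q[0])+K[3]*np.cos(q[0]+q[1])+K[4]*np.cos(f)-p[2]],[.4,1.8])
    return np.r_[q,f-q.sum()].round(3)
f=S[-1][0].sum()
for lx in(-10,0,10):
  for lz in(60,40,20,10,0,-5): print(lx,lz,ik(RC+A@np.array([lx,0,lz])/1e3,f))
E
python3 k.py
```

```text
K [0.0238 0.1621 0.4794 0.3513 0.2805] resid [-0.00418 -0.00034  0.00288  0.00495  0.0013  -0.00461] 5
-10 60 [0.343 2.061 0.181]
-10 40 [0.389 2.053 0.142]
-10 20 [0.436 2.043 0.106]
-10 10 [0.459 2.037 0.089]
-10 0 [0.482 2.03  0.072]
-10 -5 [0.494 2.027 0.064]
0 60 [0.347 2.032 0.206]
0 40 [0.393 2.024 0.168]
0 20 [0.438 2.014 0.132]
0 10 [0.461 2.008 0.115]
0 0 [0.484 2.001 0.099]
0 -5 [0.495 1.998 0.091]
10 60 [0.352 2.002 0.231]
10 40 [0.397 1.995 0.193]
10 20 [0.441 1.985 0.158]
10 10 [0.464 1.979 0.142]
10 0 [0.486 1.972 0.126]
10 -5 [0.498 1.969 0.118]
```

Reaching 32° would need joint 5 at about 0.1, below its 0.28 limit. I'll set the cartridge down and regrasp it with the tool pitched about the closing axis. First I find how much pitch is needed.

```bash
cat >> k.py <<'E'
print('---')
for t in(22,20,18,16,14,12,10,8): print(t,[ik(RC+A@np.array([lx,0,lz])/1e3,np.pi-np.radians(t)).tolist() for lx,lz in((0,0),(0,40),(-8,0))])
E
python3 k.py | sed -n '/---/,$p'
```

```text
---
22 [[0.51, 1.854, 0.394], [0.426, 1.876, 0.456], [0.507, 1.878, 0.373]]
20 [[0.519, 1.823, 0.451], [0.436, 1.845, 0.511], [0.515, 1.847, 0.43]]
18 [[0.529, 1.791, 0.508], [0.447, 1.814, 0.566], [0.524, 1.816, 0.487]]
16 [[0.539, 1.76, 0.563], [0.458, 1.783, 0.621], [0.535, 1.785, 0.543]]
14 [[0.551, 1.728, 0.619], [0.471, 1.752, 0.674], [0.546, 1.753, 0.598]]
12 [[0.563, 1.695, 0.674], [0.484, 1.72, 0.728], [0.558, 1.721, 0.653]]
10 [[0.577, 1.663, 0.728], [0.499, 1.688, 0.78], [0.571, 1.689, 0.707]]
8 [[0.591, 1.63, 0.782], [0.513, 1.656, 0.833], [0.585, 1.656, 0.761]]
```

Emit:
{"api": "jog_arm", "payload": {
  "series": [
    [[0.0018, -0.0442, 0, 0, 0, 0], [0.0018, -0.0442, 0, 0, 0, 0], [0.0018, -0.0442, 0, -0.0204, 0.1098, 0], [0.0018, -0.0442, 0, -0.0204, 0.1098, 0], [0.0018, -0.0442, 0, -0.0204, 0.1098, 0]]
  ]
}}

```text
time_s: 6.1
tcp_pos: [0.5706, -0.0503, 0.1564]
orientation: [-0.01, 0.99, 0.09, 0.11]
contact_force: [1.2, 0.7, -1.4]
width: 0.404
grip_force: 60.6
```

Emit:
{"api": "jog_arm", "payload": {
  "series": [
    [[0.0018, -0.0442, 0, -0.0204, 0.1098, 0], [0.0018, -0.0442, 0, -0.0204, 0.1098, 0], [0.0018, -0.0442, 0, 0, 0, 0], [0, 0, -0.04, 0, 0, 0], [0, 0, -0.04, 0, 0, 0]]
  ]
}}

```text
time_s: 6.72
tcp_pos: [0.576, -0.182, 0.0749]
orientation: [0.0, 0.996, 0.091, 0.001]
contact_force: [-0.0, -0.0, -1.6]
width: 0.406
grip_force: 60.6
```

Emit:
{"api": "jog_arm", "payload": {
  "series": [
    [[0, 0, -0.04, 0, 0, 0], [0, 0, -0.02, 0, 0, 0], [0, 0, 0, 0, 0, 0], [0, 0, 0, 0, 0, 0]]
  ]
}}

```text
time_s: 7.22
tcp_pos: [0.5768, -0.1807, 0.0168]
orientation: [0.0, 0.996, 0.092, 0.001]
contact_force: [-0.6, -0.8, -1.2]
width: 0.408
grip_force: 60.5
```

Run:
```python
from h import *
o=arm.observe();m=q2R(o['orientation']).as_matrix();print(o['tcp_pos'],m.round(4),o['contact_force'],o['joints'])
```

```text
[ 0.57679486 -0.1806948   0.01680804] [[ 9.832e-01  1.827e-01  1.700e-03]
 [ 1.827e-01 -9.832e-01 -6.000e-04]
 [ 1.500e-03  9.000e-04 -1.000e+00]] [-0.60194334 -0.75571457 -1.2486421 ] [-4.30406565e-01  7.16646976e-01  1.53199549e+00  1.94101019e-04
  8.91162533e-01  9.56500290e-01]
```

Emit:
{"api": "jog_arm", "payload": {
  "series": [
    [[0, 0, -0.01, 0, 0, 0], [0, 0, -0.005, 0, 0, 0], [0, 0, 0, 0, 0, 0]]
  ]
}}

```text
time_s: 7.6
tcp_pos: [0.5765, -0.1797, 0.0013]
orientation: [0.0, 0.996, 0.092, 0.0]
contact_force: [-0.7, -0.1, 3.4]
width: 0.406
grip_force: 61.1
```

Emit:
{"api": "jog_arm", "payload": {
  "series": [
    [[0, 0, 0, 0, 0, 0], [0, 0, 0, 0, 0, 0], [0, 0, 0, 0, 0, 0]]
  ],
  "grip": 0.2
}}

```text
time_s: 7.98
tcp_pos: [0.5764, -0.1797, 0.0008]
orientation: [0.0, 0.996, 0.092, 0.0]
contact_force: [-0.6, -0.1, -0.5]
width: 0.602
grip_force: 0.0
```

Emit:
{"api": "jog_arm", "payload": {
  "series": [
    [[0, 0, 0.001, -0.0159, 0.0858, 0], [0, 0, 0, -0.0159, 0.0858, 0], [0, 0, 0, 0, 0, 0], [0, 0, 0, 0, 0, 0]]
  ]
}}

```text
time_s: 8.48
tcp_pos: [0.5759, -0.1795, 0.0015]
orientation: [0.008, 0.992, 0.092, -0.086]
contact_force: [0.9, -0.4, 0.0]
width: 0.598
grip_force: 0.0
```

Run:
```python
from h import *
o=arm.observe();m=q2R(o['orientation']).as_matrix();print(o['tcp_pos'],m.round(4),o['contact_force'],o['width'])
a=arm.grab_frame('scene')
cv2.imwrite('pics/z5.png',cv2.resize(a[220:300,290:400],None,fx=6,fy=6,interpolation=2))
```

```text
[ 0.57592723 -0.17951426  0.00146895] [[ 9.681e-01  1.839e-01 -1.702e-01]
 [ 1.812e-01 -9.830e-01 -3.100e-02]
 [-1.730e-01 -8.000e-04 -9.849e-01]] [ 0.86354303 -0.38471721  0.00547755] 0.5984597307099854
```

View pics/z5.png

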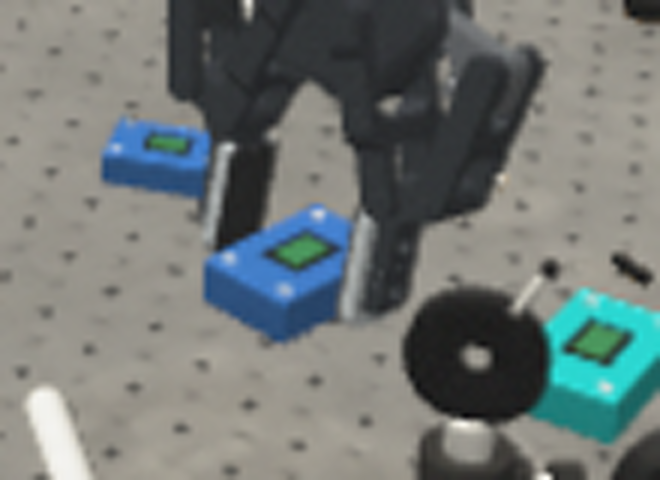

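The window centre is at (303,250) in this crop, with the fingers straddling the cartridge and the decoy clear behind. I compute the offset in x.

Run:
```python
from h import *
f=lambda u,v:((u+.5)/6-.5+290,(v+.5)/6-.5+220)
c=at_z('scene',*f(303,250),.016);print(c)
o=arm.observe();m=q2R(o['orientation']).as_matrix();t=o['tcp_pos'];print((m.T@(c-t)).round(4))
for dz in(-.004,-.007,-.010):
  X=np.array([t+m@np.array(v) for v in[(-.011,.0255,dz),(.011,.0255,dz),(-.011,-.0255,dz),(.011,-.0255,dz)]])
  print(dz,((proj('scene',X)-[290,220]+.5)*6-.5).round(0).tolist())
```

```text
[ 0.57905676 -0.17717951  0.016     ]
[ 0.0011 -0.0019 -0.0147]
-0.004 [[336.0, 323.0], [382.0, 309.0], [219.0, 258.0], [264.0, 246.0]]
-0.007 [[338.0, 314.0], [383.0, 300.0], [220.0, 250.0], [266.0, 237.0]]
-0.01 [[340.0, 306.0], [385.0, 292.0], [222.0, 242.0], [267.0, 229.0]]
```

Emit:
{"api": "jog_arm", "payload": {
  "series": [
    [[0, 0, 0.003, 0, 0, 0], [0, 0, 0, 0, 0, 0]]
  ]
}}

```text
time_s: 8.78
tcp_pos: [0.5764, -0.18, 0.0054]
orientation: [0.008, 0.992, 0.092, -0.086]
contact_force: [-0.0, 0.5, 0.2]
width: 0.598
grip_force: 0.0
```

Emit:
{"api": "jog_arm", "payload": {
  "series": [
    [[0, 0, 0, 0, 0, 0], [0, 0, 0, 0, 0, 0], [0, 0, 0, 0, 0, 0], [0, 0, 0, 0, 0, 0]]
  ],
  "grip": -1
}}

```text
time_s: 9.28
tcp_pos: [0.5766, -0.1799, 0.0054]
orientation: [0.008, 0.992, 0.092, -0.086]
contact_force: [-0.4, -0.0, 4.9]
width: 0.403
grip_force: 60.6
```

Emit:
{"api": "jog_arm", "payload": {
  "series": [
    [[0, 0, 0.02, 0, 0, 0], [0, 0, 0.04, 0, 0, 0], [0, 0, 0.045, 0, 0, 0], [0, 0, 0.045, 0, 0, 0], [-0.0018, 0.0442, 0, 0, 0, 0]]
  ]
}}

```text
time_s: 9.9
tcp_pos: [0.5766, -0.1381, 0.1598]
orientation: [0.01, 0.992, 0.09, -0.083]
contact_force: [0.4, 0.5, -3.7]
width: 0.399
grip_force: 60.1
```

Emit:
{"api": "jog_arm", "payload": {
  "series": [
    [[-0.0018, 0.0442, 0, 0.0204, -0.1098, 0], [-0.0018, 0.0442, 0, 0.0204, -0.1098, 0], [-0.0018, 0.0442, 0, 0.0204, -0.1098, 0], [-0.0018, 0.0442, 0, 0.0204, -0.1098, 0], [-0.0018, 0.0442, 0, 0.0204, -0.1098, 0]]
  ]
}}

```text
time_s: 10.52
tcp_pos: [0.5652, 0.0868, 0.1561]
orientation: [-0.018, 0.977, 0.09, 0.192]
contact_force: [-0.3, 0.9, -1.5]
width: 0.401
grip_force: 60.1
```

Emit:
{"api": "jog_arm", "payload": {
  "series": [
    [[-0.0018, 0.0442, 0, 0, 0, 0], [-0.0018, 0.0442, 0, 0, 0, 0], [0, 0, 0, 0, 0, 0], [0, 0, 0, 0, 0, 0]]
  ]
}}

```text
time_s: 11.02
tcp_pos: [0.5617, 0.1738, 0.1552]
orientation: [-0.017, 0.977, 0.091, 0.19]
contact_force: [0.1, -0.7, -1.3]
width: 0.399
grip_force: 60.3
```

```bash
cat >> h.py <<'E'
PITCH=R.from_rotvec(A[:,1]*np.radians(10)).as_matrix()
def st(off=(.0044,0,.0041)):
    o=arm.observe(); m=q2R(o['orientation']).as_matrix(); W=PITCH@A@np.diag([1,-1,-1])
    U=o['tcp_pos']+m@np.array(off)
    F=A.T@o['contact_force']
    print('t',o['time_s'],'tcp',o['tcp_pos'].round(4),'U loc mm',(A.T@(U-RC)*1e3).round(2),'F loc',F.round(1),'err',R.from_matrix(W@m.T).as_rotvec().round(4),'j5',o['joints'][4].round(3),'w',round(o['width'],3))
    return o
E
python3 - <<'E'
from h import *
o=st()
for l in(30,):
  m=q2R(o['orientation']).as_matrix()
  print('shift', (RC+A@[0,0,l/1e3]-o['tcp_pos']-m@[.0044,0,.0041]).round(4))
print(A.round(4))
a=arm.grab_frame('scene');cv2.imwrite('pics/z6.png',cv2.resize(a[100:230,190:320],None,fx=4,fy=4,interpolation=2))
E
```

```text
t 11.025 tcp [0.5617 0.1738 0.1552] U loc mm [30.33 -0.22 78.92] F loc [-0.7 -0.7 -1.1] err [ 0.0007 -0.0002 -0.0022] j5 0.592 w 0.399
shift [ 0.0002  0.0002 -0.0576]
[[ 0.8338 -0.1822 -0.521 ]
 [ 0.1545  0.9833 -0.0966]
 [ 0.5299  0.      0.848 ]]
```

View pics/z6.png

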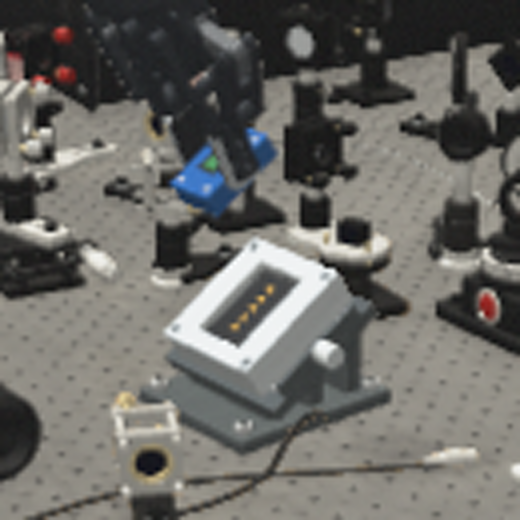

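The crop shows the cartridge held parallel to the receiver's slope, window outwards. I'm lowering it to the mouth.

Emit:
{"api": "jog_arm", "payload": {
  "series": [
    [[0, 0, -0.029, 0, 0, 0], [0, 0, -0.029, 0, 0, 0], [0.0104, 0.0019, -0.017, 0, 0, 0], [0, 0, 0, 0, 0, 0], [0, 0, 0, 0, 0, 0]]
  ]
}}

```text
time_s: 11.7
tcp_pos: [0.5726, 0.175, 0.0805]
orientation: [-0.017, 0.977, 0.09, 0.19]
contact_force: [-0.4, 0.6, -1.1]
width: 0.4
grip_force: 60.2
```

Run:
```python
from h import *
o=st((.0044,0,.005))
a=arm.grab_frame('scene');b=arm.grab_frame('top')
cv2.imwrite('pics/z7.png',np.hstack([cv2.resize(a[130:210,200:300],(400,320),interpolation=2),cv2.resize(b[145:225,120:220],(400,320),interpolation=2)]))
```

```text
t 11.7 tcp [0.5726 0.175  0.0805] U loc mm [-0.09 -1.02  8.9 ] F loc [-0.8  0.7 -0.8] err [ 0.0004  0.0005 -0.0003] j5 0.411 w 0.4
```

View pics/z7.png

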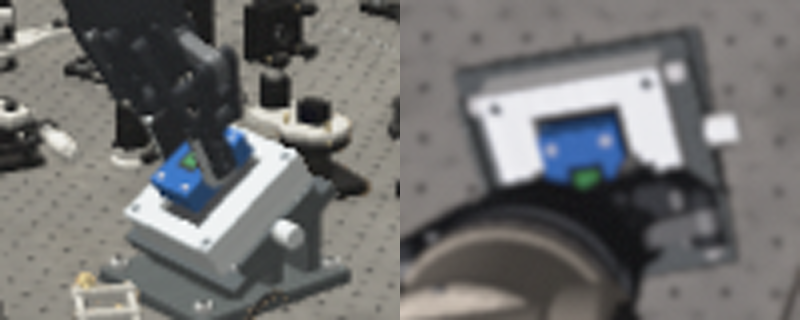

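The top crop shows the recess back corners at about (534,121) and (618,107), and the cartridge top's back corners at about (540,128) and (622,114). I compare both against projections to get the relative offset.

Run:
```python
from h import *
u=np.array([-.1,-1.0,8.9])
def P(n,pts,x0,y0,ox): return ((proj(n,RC+(A@(np.array(pts).T/1e3)).T)-[x0,y0]+.5)*4-.5+[ox,0]).round(1)
print('top cart',P('top',u+[[27,18,16],[27,-18,16]],120,145,400).tolist(),'obs 540,128 622,114')
print('top recess',P('top',[[29,20,0],[29,-20,0]],120,145,400).tolist(),'obs 534,121 618,107')
print('top blk',P('top',[[42,40,0],[42,-40,0]],120,145,400).tolist())
print('1mm x,y',(P('top',[[1,0,0],[0,1,0]],120,145,400)-P('top',[[0,0,0]],120,145,400)).tolist())
print('scene cart',P('scene',u+[[27,18,16],[-27,18,16],[-27,-18,16],[-27,-18,0],[0,0,16]],200,130,0).tolist())
print('scene rec/blk',P('scene',[[-29,20,0],[-29,-20,0],[-42,40,0],[-42,-40,0],[42,-40,0]],200,130,0).tolist())
# objective: corners of white block / blue in top, subpixel
b=cv2.imread('pics/z7.png')
hsv=cv2.cvtColor(b,cv2.COLOR_BGR2HSV);m=cv2.inRange(hsv,(102,110,50),(125,255,255))
for r in(124,130,136,142,148,154,160,166):
  row=np.flatnonzero(m[r,400:]);w=np.flatnonzero(b[r,400:].min(1)>190)
  print(r,row[[0,-1]]+400 if len(row) else None,[int(g[0])+400 for g in np.split(w,np.flatnonzero(np.diff(w)>3)+1)],[int(g[-1])+400 for g in np.split(w,np.flatnonzero(np.diff(w)>3)+1)])
```

```text
top cart [[535.1, 136.9], [616.6, 122.8]] obs 540,128 622,114
top recess [[534.4, 111.6], [622.7, 96.3]] obs 534,121 618,107
top blk [[481.9, 92.7], [659.9, 61.9]]
1mm x,y [[-0.5, -1.9000000000000057], [-2.2000000000000455, 0.39999999999997726]]
scene cart [[211.1, 116.8], [151.8, 179.2], [189.0, 196.5], [200.9, 214.3], [200.2, 156.0]]
scene rec/blk [[165.2, 207.3], [206.4, 226.9], [131.1, 212.8], [213.1, 252.7], [305.5, 152.8]]
124 [547 617] [486, 626, 707] [530, 669, 734]
130 [542 619] [488, 628, 706] [532, 671, 735]
136 [540 620] [490, 630, 707] [533, 672, 735]
142 [540 622] [492, 631] [534, 674]
148 [542 624] [494, 633] [536, 676]
154 [556 624] [495, 640] [538, 677]
160 [545 622] [498, 650] [539, 678]
166 [546 619] [499, 660] [540, 663]
```

Emit:
{"api": "jog_arm", "payload": {
  "series": [
    [[0.0005, 0.0001, -0.0008, 0, 0, 0], [0.0005, 0.0001, -0.0008, 0, 0, 0], [0.0005, 0.0001, -0.0009, 0, 0, 0], [0, 0, 0, 0, 0, 0]]
  ]
}}

```text
time_s: 12.3
tcp_pos: [0.5738, 0.1762, 0.0772]
orientation: [-0.017, 0.977, 0.091, 0.19]
contact_force: [1.2, 0.5, -2.1]
width: 0.403
grip_force: 60.2
```

Emit:
{"api": "jog_arm", "payload": {
  "series": [
    [[0.0005, 0.0001, -0.0008, 0, 0, 0], [0.0005, 0.0001, -0.0009, 0, 0, 0], [0, 0, 0, 0, 0, 0]]
  ]
}}

```text
time_s: 12.68
tcp_pos: [0.5748, 0.1763, 0.0755]
orientation: [-0.017, 0.977, 0.091, 0.19]
contact_force: [-0.7, -0.6, -1.9]
width: 0.402
grip_force: 60.2
```

Emit:
{"api": "jog_arm", "payload": {
  "series": [
    [[0.0005, 0.0001, -0.0008, 0, 0, 0], [0.0005, 0.0001, -0.0009, 0, 0, 0], [0, 0, 0, 0, 0, 0]]
  ]
}}

```text
time_s: 13.05
tcp_pos: [0.5758, 0.1765, 0.0738]
orientation: [-0.017, 0.977, 0.091, 0.19]
contact_force: [-0.3, 0.3, -0.8]
width: 0.404
grip_force: 60.2
```

```bash
python3 -c "
from h import *
st((.0044,0,.005));print(arm.observe()['moment'])"
```

```text
t 13.05 tcp [0.5758 0.1765 0.0738] U loc mm [-0.69 -0.13  1.45] F loc [-0.6  0.3 -0.6] err [ 0.0004 -0.0001 -0.0015] j5 0.401 w 0.404
[-0.08159325  0.28169252  0.01858052]
```

Emit:
{"api": "jog_arm", "payload": {
  "series": [
    [[0.0005, 0.0001, -0.0008, 0, 0, 0], [0.0005, 0.0001, -0.0009, 0, 0, 0], [0, 0, 0, 0, 0, 0]]
  ]
}}

```text
time_s: 13.42
tcp_pos: [0.5768, 0.1767, 0.0721]
orientation: [-0.017, 0.977, 0.091, 0.19]
contact_force: [-0.5, -0.2, -0.6]
width: 0.398
grip_force: 60.2
```

```bash
python3 -c "
from h import *
st((.0044,0,.005));print(arm.observe()['moment'])"
```

```text
t 13.425 tcp [0.5768 0.1767 0.0721] U loc mm [-0.77 -0.15 -0.55] F loc [-0.7 -0.1 -0.3] err [ 0.0005 -0.0002 -0.0014] j5 0.398 w 0.398
[-0.02785338  0.29244938 -0.00527159]
```

Emit:
{"api": "jog_arm", "payload": {
  "series": [
    [[0.0005, 0.0001, -0.0008, 0, 0, 0], [0, 0, 0, 0, 0, 0]]
  ]
}}

```text
time_s: 13.68
tcp_pos: [0.5774, 0.1768, 0.0714]
orientation: [-0.017, 0.977, 0.091, 0.19]
contact_force: [0.8, -0.3, -0.5]
width: 0.405
grip_force: 60.2
```

Emit:
{"api": "jog_arm", "payload": {
  "series": [
    [[0.0005, 0.0001, -0.0009, 0, 0, 0], [0, 0, 0, 0, 0, 0]]
  ]
}}

```text
time_s: 13.92
tcp_pos: [0.5778, 0.1769, 0.0705]
orientation: [-0.017, 0.977, 0.091, 0.19]
contact_force: [-1.3, 0.2, -0.9]
width: 0.397
grip_force: 60.2
```

```bash
python3 -c "
from h import *
st((.0044,0,.005));print(arm.observe()['moment'])"
```

```text
t 13.925 tcp [0.5778 0.1769 0.0705] U loc mm [-0.75 -0.14 -2.49] F loc [-1.5  0.5 -0.1] err [ 0.0005 -0.0001 -0.0015] j5 0.395 w 0.397
[-0.07173288  0.21224538  0.00091612]
```

Emit:
{"api": "jog_arm", "payload": {
  "series": [
    [[0.0005, 0.0001, -0.0008, 0, 0, 0], [0, 0, 0, 0, 0, 0]]
  ]
}}

```text
time_s: 14.18
tcp_pos: [0.5784, 0.177, 0.0697]
orientation: [-0.017, 0.977, 0.091, 0.19]
contact_force: [-0.1, 0.0, -0.7]
width: 0.402
grip_force: 60.7
```

Emit:
{"api": "jog_arm", "payload": {
  "series": [
    [[0.0005, 0.0001, -0.0009, 0, 0, 0], [0, 0, 0, 0, 0, 0]]
  ]
}}

```text
time_s: 14.42
tcp_pos: [0.5786, 0.1771, 0.0694]
orientation: [-0.017, 0.977, 0.091, 0.19]
contact_force: [-5.5, -1.7, 7.1]
width: 0.401
grip_force: 65.4
```

Emit:
{"api": "jog_arm", "payload": {
  "series": [
    [[0.0003, 0, -0.0004, 0, 0, 0], [0, 0, 0, 0, 0, 0]]
  ]
}}

```text
time_s: 14.68
tcp_pos: [0.5786, 0.1771, 0.0694]
orientation: [-0.017, 0.977, 0.091, 0.19]
contact_force: [-7.6, -2.1, 10.3]
width: 0.402
grip_force: 66.9
```

```bash
python3 -c "
from h import *
st((.0044,0,.005));print(arm.observe()['moment'])"
```

```text
t 14.675 tcp [0.5786 0.1771 0.0694] U loc mm [-0.65 -0.08 -3.85] F loc [-1.2 -0.7 12.9] err [ 0.0005 -0.     -0.0017] j5 0.393 w 0.402
[-0.34269652  0.76736043 -0.13241001]
```

Emit:
{"api": "jog_arm", "payload": {
  "series": [
    [[-0.0004, 0, 0.0007, 0, 0, 0], [0, 0, 0, 0, 0, 0]]
  ]
}}

```text
time_s: 14.92
tcp_pos: [0.5786, 0.1771, 0.0694]
orientation: [-0.017, 0.977, 0.091, 0.19]
contact_force: [-6.4, -1.3, 5.9]
width: 0.402
grip_force: 65.3
```

Emit:
{"api": "jog_arm", "payload": {
  "series": [
    [[-0.0002, 0.001, 0, 0, 0, 0], [0, 0, 0, 0, 0, 0]]
  ]
}}

```text
time_s: 15.18
tcp_pos: [0.5786, 0.1774, 0.0694]
orientation: [-0.017, 0.977, 0.09, 0.19]
contact_force: [-4.6, -6.6, 7.0]
width: 0.401
grip_force: 65.2
```

Emit:
{"api": "jog_arm", "payload": {
  "series": [
    [[-0.0002, 0.001, 0, 0, 0, 0], [0, 0, 0, 0, 0, 0]]
  ]
}}

```text
time_s: 15.42
tcp_pos: [0.5785, 0.1782, 0.0695]
orientation: [-0.017, 0.977, 0.09, 0.19]
contact_force: [-4.4, -6.6, 6.4]
width: 0.398
grip_force: 65.4
```

Emit:
{"api": "jog_arm", "payload": {
  "series": [
    [[-0.0002, 0.001, 0, 0, 0, 0], [0, 0, 0, 0, 0, 0]]
  ]
}}

```text
time_s: 15.68
tcp_pos: [0.5783, 0.1792, 0.0695]
orientation: [-0.017, 0.977, 0.09, 0.19]
contact_force: [-3.5, -6.5, 6.1]
width: 0.405
grip_force: 65.7
```

```bash
python3 -c "
from h import *
st((.0044,0,.005));print(arm.observe()['moment'])"
```

```text
t 15.675 tcp [0.5783 0.1792 0.0695] U loc mm [-0.5   2.05 -3.81] F loc [-0.7 -5.8  7.6] err [ 0.0012  0.0003 -0.0009] j5 0.394 w 0.405
[-1.07475866  0.40588933 -0.40373709]
```

Emit:
{"api": "jog_arm", "payload": {
  "series": [
    [[-0.0004, 0.001, 0.0004, 0, 0, 0], [0, 0, 0, 0, 0, 0]]
  ]
}}

```text
time_s: 15.92
tcp_pos: [0.578, 0.1807, 0.0696]
orientation: [-0.017, 0.977, 0.09, 0.19]
contact_force: [-2.4, -5.4, 3.2]
width: 0.398
grip_force: 63.8
```

Emit:
{"api": "jog_arm", "payload": {
  "series": [
    [[-0.0002, 0.001, 0, 0, 0, 0], [0, 0, 0, 0, 0, 0]]
  ]
}}

```text
time_s: 16.18
tcp_pos: [0.578, 0.1809, 0.0696]
orientation: [-0.017, 0.977, 0.09, 0.19]
contact_force: [-1.6, -11.0, 3.0]
width: 0.401
grip_force: 63.9
```

```bash
python3 -c "
from h import *
st((.0044,0,.005));print(arm.observe()['moment'])"
```

```text
t 16.175 tcp [0.578  0.1809 0.0696] U loc mm [-0.46  3.72 -3.67] F loc [ -1.5 -10.5   4.4] err [ 0.0014  0.0003 -0.0005] j5 0.395 w 0.401
[-1.49521068  0.10335314 -0.78101807]
```

Emit:
{"api": "jog_arm", "payload": {
  "series": [
    [[0.0002, -0.001, 0, 0, 0, 0], [0.0002, -0.001, 0, 0, 0, 0], [0.0001, -0.0007, 0, 0, 0, 0], [0, 0, 0, 0, 0, 0]]
  ]
}}

```text
time_s: 16.68
tcp_pos: [0.5781, 0.18, 0.0696]
orientation: [-0.018, 0.977, 0.091, 0.19]
contact_force: [-2.8, 2.9, 3.0]
width: 0.404
grip_force: 62.8
```

Emit:
{"api": "jog_arm", "payload": {
  "series": [
    [[0, 0, 0, 0, 0, 0], [0, 0, 0, 0, 0, 0], [0, 0, 0, 0, 0, 0]]
  ],
  "grip": 0.2
}}

```text
time_s: 17.05
tcp_pos: [0.5781, 0.1792, 0.0694]
orientation: [-0.017, 0.977, 0.09, 0.19]
contact_force: [-0.3, -0.8, 0.2]
width: 0.602
grip_force: 0.0
```

Run:
```python
from h import *
o=st((.0044,0,.005));m=q2R(o['orientation']).as_matrix();print('tool z',m[:,2].round(4), 'tcp loc',(A.T@(o['tcp_pos']-RC)*1e3).round(2))
```

```text
t 17.05 tcp [0.5781 0.1792 0.0694] U loc mm [-0.73  2.09 -3.78] F loc [-0.3 -0.8  0.4] err [ 0.0005 -0.0001 -0.0012] j5 0.394 w 0.602
tool z [ 0.3681  0.0682 -0.9273] tcp loc [-4.2   2.08  1.91]
```

Emit:
{"api": "jog_arm", "payload": {
  "series": [
    [[-0.0037, -0.0007, 0.0093, 0, 0, 0], [-0.011, -0.002, 0.0278, 0, 0, 0], [0, 0, 0, 0, 0, 0]]
  ]
}}

```text
time_s: 17.42
tcp_pos: [0.564, 0.1769, 0.1091]
orientation: [-0.018, 0.977, 0.091, 0.192]
contact_force: [0.6, -0.1, -1.0]
width: 0.602
grip_force: 0.0
```

Emit:
{"api": "jog_arm", "payload": {
  "series": [
    [[-0.0119, -0.0022, -0.0076, 0, 0, 0], [0, 0, 0, 0, 0, 0], [0, 0, 0, 0, 0, 0], [0, 0, 0, 0, 0, 0]]
  ],
  "grip": -1
}}

```text
time_s: 17.92
tcp_pos: [0.552, 0.1746, 0.0992]
orientation: [-0.017, 0.977, 0.091, 0.19]
contact_force: [0.8, 0.3, 0.1]
width: -0.001
grip_force: 0.0
```

Run:
```python
from h import *
o=st((0,0,0))
a=arm.grab_frame('scene');b=arm.grab_frame('top');cv2.imwrite('pics/s8.png',a);cv2.imwrite('pics/t8.png',b)
# window/blue centroid vs prediction at 11 mm proud
for n,i in(('scene',a),('top',b)):
  m=cv2.inRange(cv2.cvtColor(i,cv2.COLOR_BGR2HSV),(102,110,50),(125,255,255))
  p=proj(n,RC+A@[-.0007,.0018,.011])[0];x,y=p.astype(int)
  c=np.argwhere(m[y-35:y+35,x-35:x+35]);print(n,p.round(1),len(c),(c.min(0)+[y-35,x-35])[::-1] if len(c) else '',(c.max(0)+[y-35,x-35])[::-1] if len(c) else '')
  q=proj(n,RC+(A@(([-.7,1.8,11]+rect(54,36)).T/1e3)).T);print(' pred box',q.min(0).round(1),q.max(0).round(1))
```

```text
t 17.925 tcp [0.552  0.1746 0.0992] U loc mm [-10.92   2.28  41.22] F loc [ 0.8  0.2 -0.4] err [ 0.0004  0.0005 -0.0014] j5 0.434 w -0.001
scene [251.3 172.4] 239 [239 164] [262 185]
 pred box [239.3 162.6] [263.4 182.5]
top [166.9 188.1] 393 [155 173] [179 200]
 pred box [152.9 172.8] [180.4 203. ]
```

Emit:
{"api": "jog_arm", "payload": {
  "series": [
    [[0.0062, 0.0011, -0.0102, 0, 0, 0], [0.0062, 0.0011, -0.0102, 0, 0, 0], [0, 0, 0, 0, 0, 0]]
  ]
}}

```text
time_s: 18.4
tcp_pos: [0.5637, 0.1766, 0.0771]
orientation: [-0.017, 0.978, 0.091, 0.189]
contact_force: [0.1, 0.6, 0.2]
width: 0.001
grip_force: 0.0
```

Emit:
{"api": "jog_arm", "payload": {
  "series": [
    [[0.0005, 0.0001, -0.0008, 0, 0, 0], [0.0005, 0.0001, -0.0009, 0, 0, 0], [0, 0, 0, 0, 0, 0]]
  ]
}}

```text
time_s: 18.77
tcp_pos: [0.5649, 0.1769, 0.0771]
orientation: [-0.017, 0.977, 0.091, 0.19]
contact_force: [0.5, -0.7, -0.1]
width: 0.003
grip_force: 0.0
```

Emit:
{"api": "jog_arm", "payload": {
  "series": [
    [[0.0005, 0.0001, -0.0008, 0, 0, 0], [0.0005, 0.0001, -0.0009, 0, 0, 0], [0, 0, 0, 0, 0, 0]]
  ]
}}

```text
time_s: 19.15
tcp_pos: [0.5659, 0.1771, 0.0755]
orientation: [-0.017, 0.977, 0.091, 0.19]
contact_force: [-1.5, -0.8, 3.2]
width: 0.003
grip_force: 1.6
```

```bash
python3 -c "
from h import *
st((0,0,0))"
```

```text
t 19.15 tcp [0.5659 0.1771 0.0755] U loc mm [-11.51   2.27  13.62] F loc [ 0.4 -0.5  3.6] err [ 0.0004  0.0003 -0.0015] j5 0.391 w 0.003
```

Emit:
{"api": "jog_arm", "payload": {
  "series": [
    [[0.0005, 0.0001, -0.0008, 0, 0, 0], [0.0005, 0.0001, -0.0009, 0, 0, 0], [0.0005, 0.0001, -0.0008, 0, 0, 0], [0, 0, 0, 0, 0, 0]]
  ]
}}

```text
time_s: 19.65
tcp_pos: [0.5673, 0.1774, 0.073]
orientation: [-0.017, 0.977, 0.091, 0.19]
contact_force: [-3.2, -0.9, 5.1]
width: 0.0
grip_force: 2.9
```

Emit:
{"api": "jog_arm", "payload": {
  "series": [
    [[0.0005, 0.0001, -0.0008, 0, 0, 0], [0.0005, 0.0001, -0.0009, 0, 0, 0], [0.0005, 0.0001, -0.0008, 0, 0, 0], [0, 0, 0, 0, 0, 0]]
  ]
}}

```text
time_s: 20.15
tcp_pos: [0.5689, 0.1777, 0.0706]
orientation: [-0.017, 0.977, 0.091, 0.19]
contact_force: [-3.2, -0.9, 5.9]
width: 0.001
grip_force: 3.0
```

```bash
python3 -c "
from h import *
st((0,0,0))"
```

```text
t 20.15 tcp [0.5689 0.1777 0.0706] U loc mm [-11.5    2.27   7.89] F loc [ 0.3 -0.4  6.7] err [ 0.0004  0.0004 -0.0015] j5 0.383 w 0.001
```

Emit:
{"api": "jog_arm", "payload": {
  "series": [
    [[0.0005, 0.0001, -0.0008, 0, 0, 0], [0.0005, 0.0001, -0.0009, 0, 0, 0], [0.0005, 0.0001, -0.0008, 0, 0, 0], [0, 0, 0, 0, 0, 0]]
  ]
}}

```text
time_s: 20.65
tcp_pos: [0.5704, 0.178, 0.0681]
orientation: [-0.017, 0.977, 0.091, 0.19]
contact_force: [-2.3, -0.8, 5.0]
width: 0.003
grip_force: 3.0
```

Emit:
{"api": "jog_arm", "payload": {
  "series": [
    [[0.0005, 0.0001, -0.0008, 0, 0, 0], [0.0005, 0.0001, -0.0009, 0, 0, 0], [0, 0, 0, 0, 0, 0]]
  ]
}}

```text
time_s: 21.02
tcp_pos: [0.5714, 0.1782, 0.0664]
orientation: [-0.017, 0.977, 0.091, 0.19]
contact_force: [-3.1, -0.9, 5.6]
width: 0.002
grip_force: 3.0
```

```bash
python3 -c "
from h import *
st((0,0,0))"
```

```text
t 21.025 tcp [0.5714 0.1782 0.0664] U loc mm [-11.53   2.28   2.96] F loc [ 0.3 -0.3  6.5] err [ 0.0004  0.0005 -0.0015] j5 0.376 w 0.002
```

Now half-millimetre steps to the stop.

Emit:
{"api": "jog_arm", "payload": {
  "series": [
    [[0.0003, 0, -0.0004, 0, 0, 0], [0, 0, 0, 0, 0, 0]]
  ]
}}

```text
time_s: 21.28
tcp_pos: [0.5716, 0.1782, 0.0662]
orientation: [-0.017, 0.977, 0.091, 0.19]
contact_force: [-4.2, -1.3, 7.9]
width: -0.001
grip_force: 4.3
```

Emit:
{"api": "jog_arm", "payload": {
  "series": [
    [[0.0003, 0.0001, -0.0004, 0, 0, 0], [0, 0, 0, 0, 0, 0]]
  ]
}}

```text
time_s: 21.52
tcp_pos: [0.5717, 0.1782, 0.066]
orientation: [-0.017, 0.977, 0.091, 0.19]
contact_force: [-7.7, -3.0, 11.2]
width: 0.002
grip_force: 6.7
```

Emit:
{"api": "jog_arm", "payload": {
  "series": [
    [[0.0003, 0, -0.0004, 0, 0, 0], [0, 0, 0, 0, 0, 0]]
  ]
}}

```text
time_s: 21.78
tcp_pos: [0.5717, 0.1782, 0.0659]
orientation: [-0.017, 0.977, 0.091, 0.19]
contact_force: [-9.5, -2.4, 15.1]
width: -0.003
grip_force: 9.2
```

```bash
python3 -c "
from h import *
st((0,0,0))"
```

```text
t 21.775 tcp [0.5717 0.1782 0.0659] U loc mm [-11.51   2.28   2.39] F loc [-0.3 -0.6 18. ] err [ 0.0005  0.0002 -0.0017] j5 0.376 w -0.003
```

Travel was about 11.2 mm and the force rises without motion, so the seat is at its stop. I back off and look.

Emit:
{"api": "jog_arm", "payload": {
  "series": [
    [[-0.0026, -0.0005, 0.0042, 0, 0, 0], [-0.0208, -0.0039, 0.0339, 0, 0, 0], [-0.02, -0.004, 0.04, 0, 0, 0], [0, 0, 0.05, 0, 0, 0], [-0.03, -0.02, 0.04, 0, 0, 0]]
  ]
}}

```text
time_s: 22.4
tcp_pos: [0.4999, 0.1503, 0.2353]
orientation: [-0.018, 0.977, 0.091, 0.192]
contact_force: [-0.1, 0.5, 0.2]
width: 0.003
grip_force: 0.0
```

Emit:
{"api": "jog_arm", "payload": {
  "series": [
    [[-0.03, -0.04, 0.02, 0, 0, 0], [-0.03, -0.045, 0, 0, 0, 0], [-0.02, -0.045, 0, 0, 0, 0], [0, 0, 0, 0, 0, 0]]
  ]
}}

```text
time_s: 22.9
tcp_pos: [0.4181, 0.0171, 0.2531]
orientation: [-0.017, 0.978, 0.088, 0.19]
contact_force: [0.3, 0.1, 0.4]
width: 0.001
grip_force: 0.0
```

Run:
```python
from h import *
o=st((0,0,0))
a=arm.grab_frame('scene');b=arm.grab_frame('top')
cv2.imwrite('pics/z9.png',np.hstack([cv2.resize(i[y:y+70,x:x+70],(395,395),interpolation=2) for i,x,y in((a,215,145),(b,133,153))]))
```

```text
t 22.9 tcp [0.4181 0.0171 0.2531] U loc mm [ -65.38 -128.19  256.78] F loc [0.5 0.1 0.2] err [0.0009 0.0007 0.0048] j5 0.853 w 0.001
```

View pics/z9.png

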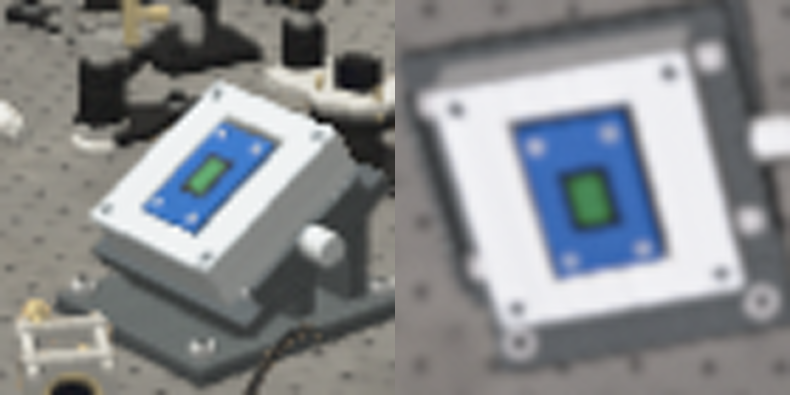

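The cartridge lies flush in the recess, window outwards, with its face level with the rim in both views (centred near (210,175) in the scene crop and (590,195) in the top crop). The robot is clear, so I hand in.

```bash
python3 -c "
from cell import arm
print(arm.sign_off())"
```

```text
the job is handed in; nothing more can be done
None
```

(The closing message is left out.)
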